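# Close the wallet tray and tuck its flap

### The job

Close the packing tray over the card wallet: with the fingertips push the standing metal flap over from behind, press it flat, and push it forward until its tongue is fully home beneath the retaining lip, so that it stays shut when you let go. Nothing is to be pinched or lifted and the flap's cork-lined inner face is not to be touched; leave the tray where it stands, give or take a finger's breadth, and the dye bottle, thread spool and wax alone.

Things in the scene. Friction and masses are not known exactly. Their poses are not given: they have to be found in the camera images.
- tray: plywood packing tray, 150 (x) by 140 (y) by 24 mm high, about 1.5 kg, loose on the bench; origin under the middle of its underside, z up. The flap's hinge runs along its y at the +x end; the retaining lip, an aluminium plate 80 mm wide on a 31 mm high wall, stands at the -x end, so the closed flap is tucked by pushing it towards the tray's -x. Pushing it harder than about 8 N sideways with nothing pressing on it makes it slide.
- hinge_mid (a point): middle of the hinge axis, 66 mm from the tray's origin along its +x and 27.5 mm above the bench; axes as the tray's
- lip_edge (a point): middle of the free edge of the retaining lip, 44 mm from the tray's origin along its -x, 36.5 mm above the bench (top of the lip). The lip reaches from there 31 mm to the tray's -x end; its underside is 32.5 mm above the bench and its edge flares up a little. The top of the closed flap lies 29 mm above the bench, 3.5 mm below the lip.
- leaf (a joint): angle of the flap about the hinge, rad: 0 = closed flat, 1.57 = upright, over 1.57 = leaning back beyond upright; starts at 1.5 to 2.0. A spring pushes it open: about 0.24 N m of torque are needed to keep closing it near 0 (4 N at 60 mm from the hinge), less near upright, and an untucked flap rises again to about 0.7 rad when let go. Stops at 0 and 2.1.
- flap (a joint): how far the flap has slid out along its own plane away from the hinge, m: 0 to 0.026 (stop); starts at 0 to 0.003. 1.5 N of friction hold it where it is. Its edge reaches the lip's edge at about 0.008 and lies 18 mm beyond it, beneath the lip, at full travel; the flap can only get beneath the lip when it is pressed down flat (leaf under about 0.03).
- flap_edge (a point): middle of the leading edge of the flap's tongue, half-way through its 3 mm thickness, 102 mm from the hinge axis while joint flap is 0. The flap is an aluminium plate 124 mm wide that begins 8 mm from the hinge; its last 10 mm is a tongue 70 mm wide. Axes: x points from the edge to the hinge, y along the hinge, z out of the flap's back (the face that is uppermost when closed)
- stop_foot (a point): foot of the finger stop on the flap's back, 73 mm from the hinge while joint flap is 0: a pressed louvre 70 mm wide whose steep 5 mm step faces the hinge and which slopes down to the plate on the tongue side. A fingertip pressed on the flap between the hinge leaf (a dark 2 mm plate reaching 36 mm from the hinge) and this step can push the flap towards the lip. Axes as flap_edge
- lining: cork lining on the flap's inner face (the face towards the lip and the wallet when the flap stands), 78 by 100 mm, 2 mm thick; not to be touched by the fingers. Its origin lies on the hinge axis when joint flap is 0
- wallet: stitched brown leather card wallet, 74 by 100 by 9 mm, lying in the tray; origin at the centre of its underside, 12 mm above the bench
- dye_bottle: bystander: dye bottle with black cap, 39 mm diameter, 93 mm high, standing beside the tray on its +y side; origin under its centre
- spool: bystander: cream waxed thread spool, 52 mm across, 68 mm high, standing beside the tray on its -y side; origin under its centre
- wax: bystander: round cake of beeswax, 47 mm across, 18 mm high, near the tray; origin under its centre
Things that resemble listed ones, but are neither listed nor needed, are in the scene too. There is more than one size of the tray; the one meant has the size given above. There is more than one size of the wallet; the job needs the larger.

How it is judged:
By the outcome, as a careful person would: the job done as asked, in the order asked, and still so for the second after the job is handed in, with the robot touching nothing.
It also fails if it takes over 45 s, if anything falls off the work surface, if the arm or the gripper's body presses on something with over 40 N, if the wrist force passes 120 N, or if a joint passes its speed limit or range.

### The arm

A 7-joint arm with a two-finger parallel gripper is mounted at the origin on a cart in front of the work surface, level with it; the furniture and walls round the work are solid. World frame = base frame: x ahead of the robot, y to its left, z up, the work surface at z = 0. Lengths are in m, angles in rad, forces in N, time in s.
With the tool pointing down it reaches from about 0.425 to 1.025 m from the base axis. Payload 9.4 kg.
Tool frame: the origin (TCP) lies at the very end of the fingers, on their centre line; the grasp point (between the pads) lies 19 mm behind it; z points along the fingers, y is the line along which they close (so a half turn about z gives the same grasp; the last joint's range is limited). The gripper opens to 93 mm and grips with 3 to 60 N. Pads are 15 mm wide; open, the fingers measure 128 mm over their backs; the gripper's body (75 mm by 188 mm) begins 65 mm behind the grasp point.
Start: joints at [-1.306, 0.599, -0.003, 1.599, 0.002, 0.943, -0.08], TCP at [0.243, 0.683, 0.219] pointing down, gripper open.
Joint ranges: [-2.57, 2.57], [-0.35, 1.97], [-1.29, 1.29], [0.11, 2.56], [-1.05, 4.19], [0.11, 1.86], [-2.63, 2.63]. Speed limits (rad/s): [2.22, 2.22, 3.01, 3.01, 3.14, 3.14, 3.14].

### API

Orientations are given as a rotation vector (axis times angle).
In Python, from station import status, viewer, robot gives the robot as it stands.
- The arm moves only by the tool play_rows, never from a script. Its argument "steps" is a list of rows, each a list of 4 numbers: the shift along the tool's x, y, z in m, then the turn about the tool's z in degrees. In form: [[dx, dy, dz, twist], ...]. A call has 1 to 12 rows; each row shifts and turns the commanded pose from where the row before left it, along the tool's axes as they then stand; what a row does not reach is not made up. A row lasts 1/12 s, in which the tool goes at most 41.7 mm and 7.16 degrees, less where a joint would pass 70% of its speed; a pose out of reach is approached as far as the arm can. A call with a gripper value outside its range is refused whole. "claw" is the closure, from -1 (fully open) to 1 (shut), set as the call begins (left out, the last holds). The fingers move at their own pace and stop on an object; the grip force is fixed at half the most. Time passes only in rows, so rows that do not move let the fingers close. It gives the time, the measured TCP pose, the force, the opening and the grip force at its end, in the units of the state.
- status.observe(): the state, without advancing time (a new reading comes with each control period).
- viewer.read_camera(name): name is "scene" or "top" or "wrist"; returns the picture (480x640x3 uint8, red, green, blue); there is no depth.
- viewer.camera_params(name): a dict with "mtx" (3x3 intrinsics, pixels), "position" and "attitude" of the camera in the world. Camera axes: x right, y down, z forward; pixel columns grow to the right and rows downward; lengths in m; the calibration is good to about 2 mm. A picture is of the moment at which its call begins: read the wrist's pose just before it. camera_params takes no time and is no camera call; for the wrist camera it gives the pose at the moment of the call.
- robot.hand_in(): hands the job in; it is judged then, once.
The state is a dict: "time": time; "q": joint angles; "qd": joint speeds; "joint_torque": joint torques, N m; "ee_pos": TCP position; "tool_rot": TCP orientation; "wrist_force": force on the tool from outside, world axes, zero at the start; "torque": the same for the moment, N m; "width": finger opening in m; "finger_force": force on a finger pad.
Only numpy, scipy, OpenCV 4.12 (cv2) and the standard library are available. Lean on these libraries where they do the work, as an engineer would, in place of code of your own. Each camera call takes 0.05 s, during which the arm holds its last target. There are 200 camera calls.

## Working session

There is one attempt and no reset: what is moved stays moved. The work goes in short steps, Python scripts to look and compute and a tool call to move; the robot and the scene stay as the last step left them, time stands still between calls to the robot, and variables do not carry over. Pictures are saved under pics/ and viewed, at most 10 in all, crops included, and the job is handed in when it is done.

Besides the shell and the picture viewer there is one more tool, called in YAML: its name, and indented under it one key for each argument. play_rows: Moves the arm, as the interface text tells. Its arguments: {"type":"object","properties":{"steps":{"type":"array","items":{"type":"array","items":{"type":"number"}}},"claw":{"type":"number"}},"required":["steps"]}

```bash
ls; mkdir -p pics; python3 - <<'E'
from station import status, viewer, robot
import cv2,numpy as np
s=status.observe();print({k:np.round(v,3).tolist() for k,v in s.items()})
for n in("scene","top"):
    im=viewer.read_camera(n);cv2.imwrite(f"pics/{n}0.png",im[:,:,::-1]);p=viewer.camera_params(n);print(n,{k:np.round(v,4).tolist() for k,v in p.items()})
E
```

```text
pics
{'time': 0.0, 'q': [-1.306, 0.6, -0.003, 1.6, 0.002, 0.943, -0.08], 'qd': [-0.002, -0.002, -0.002, -0.0, -0.001, -0.0, 0.001], 'joint_torque': [0.0, -76.505, 1.497, -25.235, -0.052, 0.017, 0.0], 'ee_pos': [0.243, 0.683, 0.218], 'tool_rot': [-0.534, -3.096, 0.002], 'wrist_force': [-0.035, -0.277, 0.318], 'torque': [-0.008, 0.022, -0.011], 'finger_force': 0.0, 'width': 0.093}
scene {'mtx': [[438.1968, 0.0, 319.1251], [0.0, 438.1968, 238.1573], [0.0, 0.0, 1.0]], 'position': [-0.0566, 0.5053, 0.5469], 'attitude': [-1.1721, 2.1355, -1.158]}
top {'mtx': [[560.013, 0.0, 318.9223], [0.0, 560.013, 237.1565], [0.0, 0.0, 1.0]], 'position': [0.4495, 0.0982, 1.0299], 'attitude': [-2.1712, 2.1483, -0.1604]}
```

View pics/scene0.png

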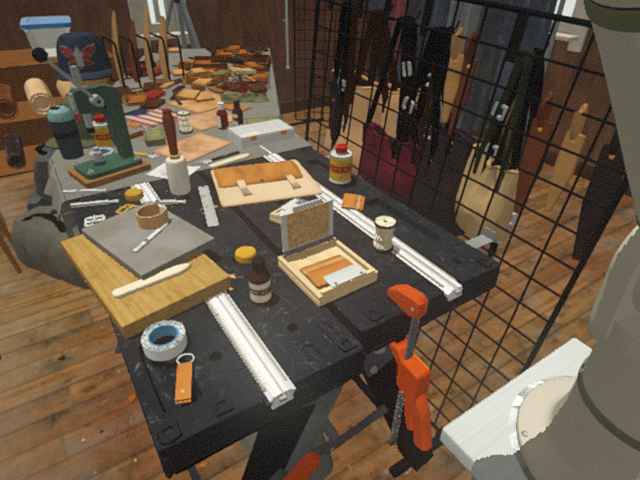

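View pics/top0.png

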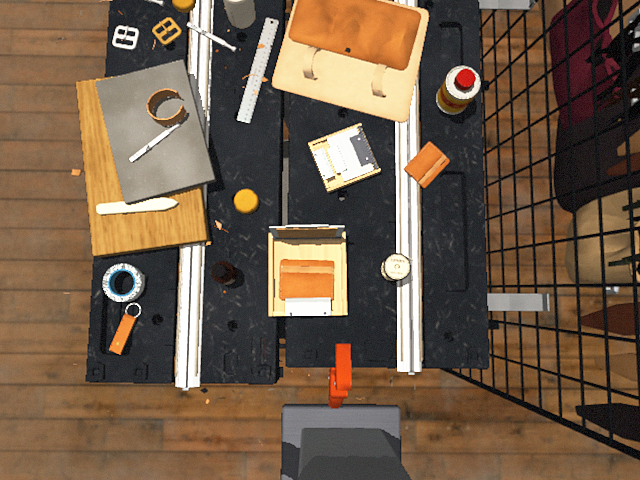

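The tray candidates in the top view are the one at (308,272), which has a standing flap, lip and large wallet, and the smaller one at (345,158). At about 1.84 mm/px the first is about 145 mm wide, so it fits the description. I'll confirm with an enlarged crop.

```bash
cat > h.py <<'E'
from station import status, viewer, robot
import cv2,numpy as np
from scipy.spatial.transform import Rotation as R
def ray(p,uv,z):
    d=R.from_rotvec(p["attitude"]).apply(np.linalg.inv(p["mtx"])@[uv[0],uv[1],1]);o=np.array(p["position"])
    return o+d*(z-o[2])/d[2]
def proj(p,X):
    c=R.from_rotvec(p["attitude"]).inv().apply(np.array(X)-p["position"]);c=np.array(p["mtx"])@c.T
    return (c[:2]/c[2]).T
E
python3 - <<'E'
from h import *
p=viewer.camera_params("top");im=cv2.imread("pics/top0.png")
# x0=250,y0=210, 130x120 px scaled 6
c=cv2.resize(im[212:330,205:338],None,fx=6,fy=5,interpolation=cv2.INTER_CUBIC);c=cv2.resize(im[212:312+12,250:370],None,fx=5,fy=5,interpolation=cv2.INTER_CUBIC)
cv2.imwrite("pics/c1.png",c)
for n,uv,z in [("front-left",(269,316),.024),("front right",(346,316),.024),("bl",(268,227),.024),("br",(347,226),.024),("bottle",(225,272),.093),("spool",(396,267),.068),("wax",(246,201),.018),("smalltray",(345,158),.02)]: print(n,ray(p,uv,z).round(3))
E
```

```text
front-left [0.442 0.171 0.024]
front right [0.443 0.034 0.024]
bl [0.602 0.176 0.024]
br [0.605 0.032 0.024]
bottle [0.514 0.241 0.093]
spool [ 0.528 -0.05   0.068]
wax [0.65  0.218 0.018]
smalltray [0.733 0.036 0.02 ]
```

View pics/c1.png

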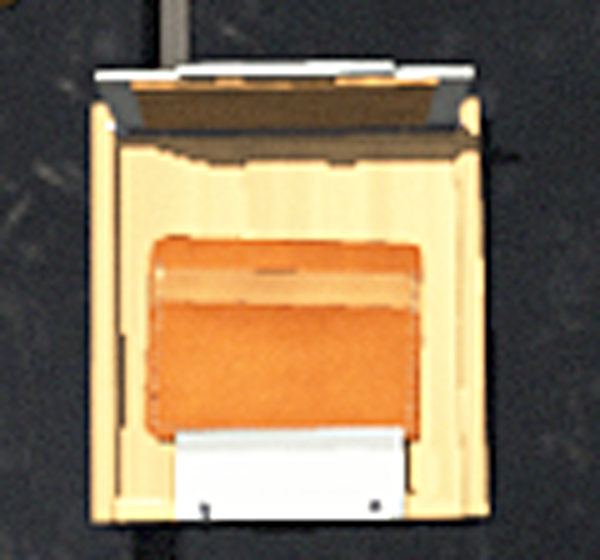

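The crop confirms it: lip with free edge at crop row ~430 (px 285.6–330.8, row 298), wallet under it, flap standing at the +x end, tongue edge at crop row ~65 (row 225). Body width ≈79 px ≈ 142 mm, so this is the 140 mm tray.

```bash
python3 - <<'E'
from h import *
p=viewer.camera_params("top")
f=lambda x,y:(250+(x+.5)/5-.5,212+(y+.5)/5-.5)
a=ray(p,f(178,431),.0365);b=ray(p,f(404,428),.0365);print("lip",a,b,np.hypot(*(a-b)[:2]),"yaw",np.degrees(np.arctan2(-(a-b)[0],(a-b)[1])))
for n,q,z in [("FL",(92,521),.024),("FR",(489,515),.024),("BL",(91,105),.024),("BR",(480,103),.024)]: print(n,ray(p,f(*q),z).round(4))
m=(a+b)/2;print("lipmid",m)
h=m+[.110,0,-.009];print("hinge",h)
o=np.array(p["position"])
t1=ray(p,f(178,66),.13);t2=ray(p,f(393,64),.13);print(t1,t2)
for th in np.arange(1.4,2.1,.1):
    z=h[2]+.1035*np.sin(th);r=ray(p,f(285,63),z);print(round(th,2),"geomx",(h[0]-.1035*np.cos(th)).round(4),"ray",r.round(4))
ps=viewer.camera_params("scene")
for th in(1.5,1.6,1.7,1.8,1.9,2.0): print(th,proj(ps,[[h[0]-.1035*np.cos(th),h[1]+s*.035,h[2]+.1035*np.sin(th)] for s in(1,-1)]).round(1).tolist())
im=cv2.imread("pics/scene0.png");cv2.imwrite("pics/c2.png",cv2.resize(im[185:305,265:385],None,fx=5,fy=5,interpolation=cv2.INTER_CUBIC))
s=status.observe();M=R.from_rotvec(s["tool_rot"]).as_matrix();print(M.round(3))
E
```

```text
lip [0.47386236 0.14188727 0.0365    ] [0.4757073 0.0621901 0.0365   ] 0.07971852683598744 yaw 1.3261281265196292
FL [0.4421 0.1724 0.024 ]
FR [0.4455 0.0312 0.024 ]
BL [0.5913 0.176  0.024 ]
BR [0.5937 0.0349 0.024 ]
lipmid [0.47478483 0.10203869 0.0365    ]
hinge [0.58478483 0.10203869 0.0275    ]
[0.58950155 0.13984332 0.13      ] [0.59100212 0.06996712 0.13      ]
1.4 geomx 0.5672 ray [0.591  0.1051 0.1295]
1.5 geomx 0.5775 ray [0.5908 0.1051 0.1307]
1.6 geomx 0.5878 ray [0.5908 0.1051 0.131 ]
1.7 geomx 0.5981 ray [0.5909 0.1051 0.1301]
1.8 geomx 0.6083 ray [0.5912 0.1051 0.1283]
1.9 geomx 0.6182 ray [0.5916 0.1051 0.1254]
2.0 geomx 0.6279 ray [0.5922 0.1052 0.1216]
2.1 geomx 0.637 ray [0.593  0.1052 0.1168]
1.5 [[297.4, 207.9], [327.7, 198.9]]
1.6 [[294.7, 205.6], [324.8, 196.7]]
1.7 [[292.0, 203.7], [322.0, 195.0]]
1.8 [[289.4, 202.4], [319.3, 193.8]]
1.9 [[287.0, 201.6], [316.6, 193.1]]
2.0 [[284.7, 201.3], [314.1, 192.9]]
[[-0.942  0.335 -0.   ]
 [ 0.335  0.942 -0.001]
 [-0.    -0.001 -1.   ]]
```

View pics/c2.png

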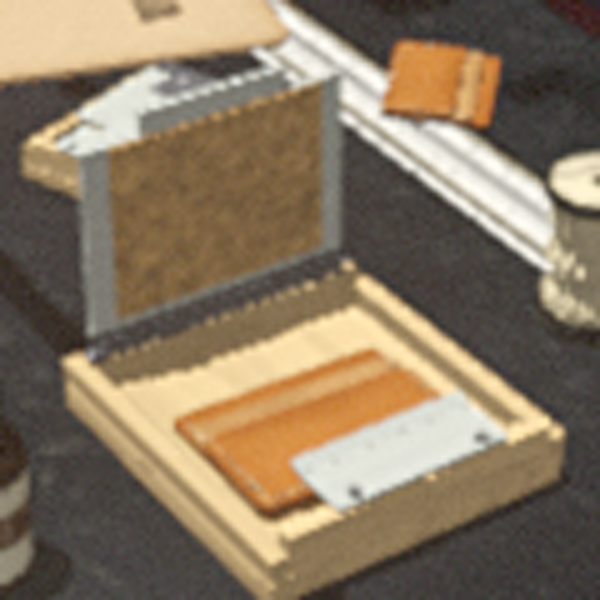

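Flap angle ≈1.63 rad (the tongue corners at scene px (293,206) and (322,198) match), yaw ≈ +1.4°, hinge ≈ (0.585, 0.105). I'll close the fingers, align the tool and go behind the flap.

play_rows:
  steps:
    - [0,0,0,-7]
    - [0,0,0,-7]
    - [0,0,0,-7]
    - [-0.016,-0.0244,0,0]
    - [-0.016,-0.0244,0,0]
    - [-0.016,-0.0244,0,0]
    - [-0.016,-0.0244,0,0]
    - [-0.016,-0.0244,0,0]
    - [-0.016,-0.0244,0,0]
    - [-0.016,-0.0244,0,0]
    - [-0.016,-0.0244,0,0]
    - [-0.016,-0.0244,0,0]
  claw: 1

```text
time: 1.1
ee_pos: [0.3929, 0.4657, 0.2184]
tool_rot: [0.039, -3.141, 0.001]
wrist_force: [0.3, 0.3, -0.0]
width: 0.0179
finger_force: 0.0
```

play_rows:
  steps:
    - [-0.016,-0.0244,0,0]
    - [-0.016,-0.0244,0,0]
    - [-0.016,-0.0244,0,0]
    - [-0.016,-0.0244,0,0]
    - [-0.016,-0.0244,0,0]
    - [-0.016,-0.0244,0,0]
    - [-0.016,-0.0244,0,0]
    - [-0.016,-0.0244,0,0]
    - [-0.016,-0.0244,0,0]
    - [-0.016,-0.0244,0,0]
    - [-0.016,-0.0244,0,0]
    - [-0.016,-0.0244,0,0]

```text
time: 2.1
ee_pos: [0.5921, 0.1777, 0.2184]
tool_rot: [0.039, -3.141, 0.0]
wrist_force: [0.3, -0.2, -0.2]
width: 0.0003
finger_force: 0.0
```

play_rows:
  steps:
    - [-0.016,-0.0244,0,0]
    - [-0.016,-0.0244,0,0]
    - [-0.016,-0.0244,0,0]
    - [0,0,0,0]
    - [0,0,0,0]

```text
time: 2.52
ee_pos: [0.6418, 0.105, 0.218]
tool_rot: [0.033, -3.141, 0.001]
wrist_force: [0.1, 0.3, -0.6]
width: 0.0001
finger_force: 0.0
```

```bash
python3 - <<'E'
from h import *
p=viewer.camera_params("wrist");im=viewer.read_camera("wrist");o=im[:,:,::-1].copy()
print(np.round(p["position"],3))
x=np.array([.9997,.021,0]);y=np.array([-.021,.9997,0]);h=np.array([.585,.1047,.0275])
def dot(X,c):
    u=proj(p,[X])[0]; cv2.circle(o,tuple(int(v) for v in u),4,c,1)
for s in(-.062,0,.062): dot(h+s*y,(0,0,255))
for s in(-.035,.035): dot(h+s*y-.102*x*np.cos(1.63)+[0,0,.102*np.sin(1.63)],(0,255,0)); 
for s in(-.04,.04): dot(h-.11*x+[0,0,.009]+s*y,(255,0,0))
cv2.imwrite("pics/w1.png",o)
E
```

```text
[0.571 0.103 0.384]
```

View pics/w1.png

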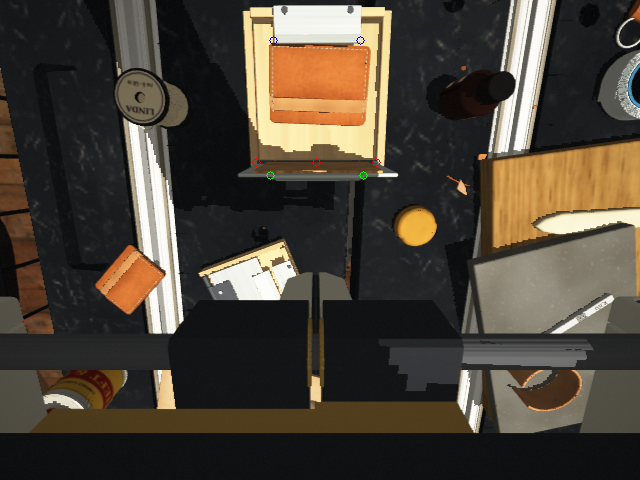

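The model overlays fit: hinge, tongue edge (row 176) and lip edge (row 41) coincide with the drawn dots, and the area behind the flap is free. Descending to z≈0.085, then approaching.

play_rows:
  steps:
    - [0,0,0.022,0]
    - [0,0,0.022,0]
    - [0,0,0.022,0]
    - [0,0,0.022,0]
    - [0,0,0.022,0]
    - [0,0,0.022,0]
    - [0.008,0,0,0]
    - [0.008,0,0,0]
    - [0.008,0,0,0]
    - [0.008,0,0,0]
    - [0,0,0,0]

```text
time: 3.48
ee_pos: [0.6078, 0.1067, 0.0881]
tool_rot: [-0.04, 3.141, 0.0]
wrist_force: [0.3, -0.4, -0.9]
width: 0.0008
finger_force: 0.0
```

play_rows:
  steps:
    - [0.006,0,0,0]
    - [0.006,0,0,0]
    - [0.005,0,0,0]
    - [0,0,0,0]

```text
time: 3.82
ee_pos: [0.5917, 0.106, 0.0871]
tool_rot: [-0.039, 3.141, 0.0]
wrist_force: [-0.5, 0.2, -0.0]
width: 0.0003
finger_force: 0.1
```

play_rows:
  steps:
    - [0.006,0,0.002,0]
    - [0.006,0,0.002,0]
    - [0.006,0,0.003,0]
    - [0.007,0,0.003,0]
    - [0.006,0,0.004,0]
    - [0.006,0,0.005,0]
    - [0,0,0,0]

```text
time: 4.4
ee_pos: [0.5536, 0.1049, 0.0666]
tool_rot: [0.04, -3.139, 0.001]
wrist_force: [0.8, 0.2, 0.2]
width: 0.0003
finger_force: 0.3
```

```bash
python3 - <<'E'
from h import *
a=viewer.read_camera("scene")[170:310,245:405,::-1];b=viewer.read_camera("wrist")[0:300,100:540,::-1]
cv2.imwrite("pics/c3.png",np.hstack([cv2.resize(a,(400,350)),cv2.resize(b,(400,350))]))
E
```

```text
(no output)
```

View pics/c3.png

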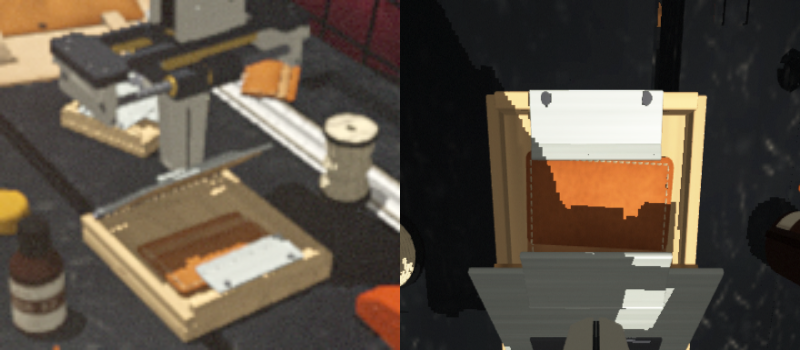

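The scene shows the flap half over, fingertips on its back behind the stop. I'll continue the arc.

play_rows:
  steps:
    - [0.003,0,0.003,0]
    - [0.003,0,0.003,0]
    - [0.003,0,0.004,0]
    - [0.002,0,0.004,0]
    - [0.002,0,0.004,0]
    - [0.002,0,0.005,0]
    - [0,0,0,0]

```text
time: 5.08
ee_pos: [0.5396, 0.1046, 0.0437]
tool_rot: [0.039, -3.14, 0.0]
wrist_force: [1.8, -0.1, 0.4]
width: 0.0006
finger_force: 1.0
```

play_rows:
  steps:
    - [0.001,0,0.004,0]
    - [0.001,0,0.004,0]
    - [0,0,0.003,0]
    - [0,0,0.002,0]
    - [0,0,0,0]

```text
time: 5.5
ee_pos: [0.5376, 0.1045, 0.031]
tool_rot: [0.039, -3.14, 0.001]
wrist_force: [0.4, -0.0, 1.8]
width: 0.0004
finger_force: 0.8
```

play_rows:
  steps:
    - [0,0,0.002,0]
    - [0,0,0.002,0]
    - [0,0,0,0]
    - [0,0,0,0]

```text
time: 5.83
ee_pos: [0.5385, 0.1046, 0.0282]
tool_rot: [-0.039, 3.141, 0.0]
wrist_force: [-3.1, -1.3, 13.0]
width: 0.0011
finger_force: 6.4
```

play_rows:
  steps:
    - [0.003,0,0,0]
    - [0.003,0,0,0]
    - [0.003,0,0,0]
    - [0.003,0,0,0]
    - [0.003,0,0,0]
    - [0.003,0,0,0]
    - [0,0,0,0]

```text
time: 6.42
ee_pos: [0.5211, 0.1042, 0.0283]
tool_rot: [-0.039, 3.139, 0.001]
wrist_force: [-0.2, -1.3, 9.3]
width: 0.0003
finger_force: 5.1
```

```bash
python3 - <<'E'
from h import *
a=viewer.read_camera("scene")[190:310,265:385,::-1];b=viewer.read_camera("wrist")[0:300,120:520,::-1]
cv2.imwrite("pics/c4.png",np.hstack([cv2.resize(a,(400,400)),cv2.resize(b,(400,400))]))
E
```

```text
(no output)
```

View pics/c4.png

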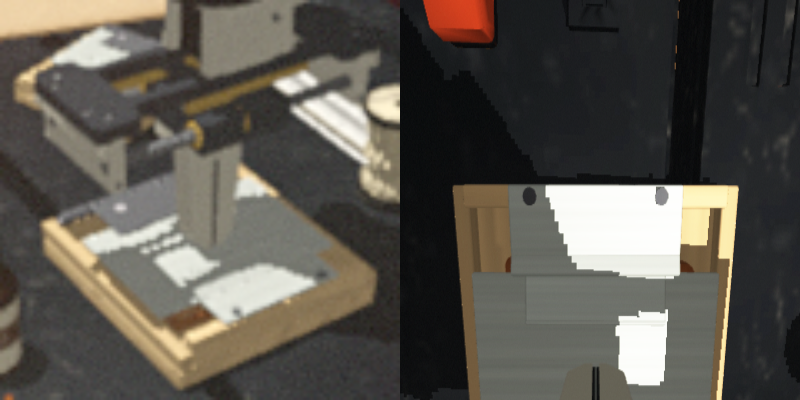

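The flap lies flat with the tongue at the lip edge. I'll keep pushing, still pressed down.

play_rows:
  steps:
    - [0.003,0,0,0]
    - [0.003,0,0,0]
    - [0.003,0,0,0]
    - [0.003,0,0,0]
    - [0,0,0,0]

```text
time: 6.93
ee_pos: [0.5104, 0.1042, 0.0283]
tool_rot: [-0.038, 3.137, 0.002]
wrist_force: [3.1, -0.8, 6.0]
width: 0.0003
finger_force: 3.5
```

play_rows:
  steps:
    - [0.002,0,0,0]
    - [0.002,0,0,0]
    - [0.002,0,0,0]
    - [0.002,0,0,0]
    - [0.002,0,0,0]
    - [0.002,0,0,0]
    - [0,0,0,0]

```text
time: 7.52
ee_pos: [0.4983, 0.1041, 0.0282]
tool_rot: [-0.039, 3.137, 0.002]
wrist_force: [2.6, -0.6, 5.5]
width: 0.0005
finger_force: 2.9
```

play_rows:
  steps:
    - [0.0015,0,0.0003,0]
    - [0.0015,0,0.0003,0]
    - [0.0015,0,0,0]
    - [0.001,0,0,0]
    - [0,0,0,0]

```text
time: 7.93
ee_pos: [0.4957, 0.1044, 0.028]
tool_rot: [-0.038, 3.132, 0.004]
wrist_force: [9.0, 0.1, 4.3]
width: 0.0005
finger_force: 5.6
```

play_rows:
  steps:
    - [0,0,0.001,0]
    - [0.001,0,0,0]
    - [0,0,0,0]

```text
time: 8.18
ee_pos: [0.4956, 0.1044, 0.0273]
tool_rot: [-0.037, 3.131, 0.004]
wrist_force: [10.1, -0.2, 8.7]
width: 0.0007
finger_force: 7.7
```

```bash
python3 - <<'E'
from h import *
p=viewer.camera_params("wrist");b=viewer.read_camera("wrist")[:,:,::-1].copy()
cv2.imwrite("pics/c5.png",cv2.resize(b[0:320,120:520],(750,600)))
E
```

```text
(no output)
```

View pics/c5.png

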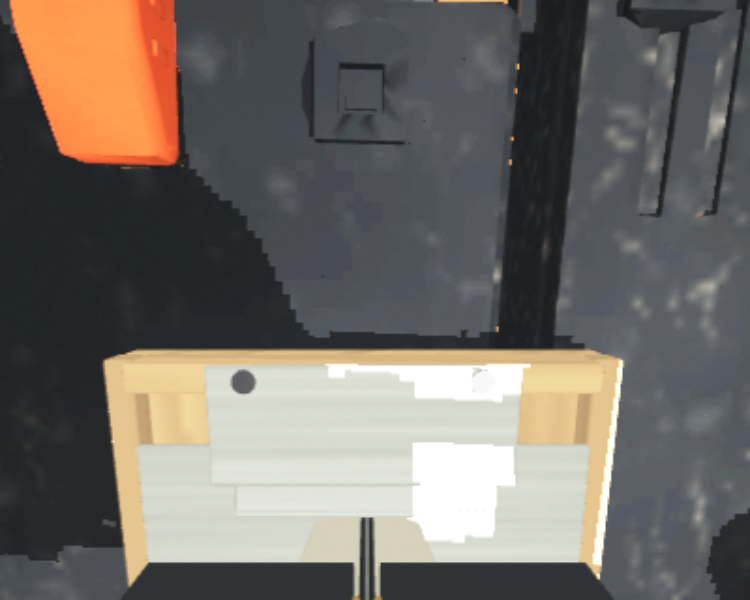

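The shoulder of the plate (row 445) is ~8 mm past the lip edge (row 485) after parallax, which is what full travel should give. The stop force agrees. Releasing now.

play_rows:
  steps:
    - [-0.003,0,0,0]
    - [-0.002,0,0,0]
    - [0,0,-0.004,0]
    - [0,0,-0.01,0]
    - [0,0,-0.02,0]
    - [-0.01,0,-0.03,0]
    - [-0.02,0,-0.03,0]
    - [-0.02,0,-0.03,0]
    - [-0.02,0,-0.02,0]
    - [-0.02,0,0,0]
    - [0,0,0,0]
    - [0,0,0,0]

```text
time: 9.23
ee_pos: [0.5848, 0.1054, 0.1702]
tool_rot: [0.038, -3.141, 0.0]
wrist_force: [-0.7, 0.0, 0.8]
width: 0.0007
finger_force: 0.0
```

```bash
python3 - <<'E'
from h import *
p=viewer.camera_params("wrist");b=viewer.read_camera("wrist")[:,:,::-1].copy()
x=np.array([.9997,.021,0]);y=np.array([-.021,.9997,0]);h=np.array([.585,.1047,.0275])
for s in(-.04,.04):
    cv2.circle(b,tuple(int(v) for v in proj(p,[h-.11*x+[0,0,.009]+s*y])[0]),3,(255,0,0),1)
for s in(-.062,.062):
    cv2.circle(b,tuple(int(v) for v in proj(p,[h-.118*x+[0,0,.0015]+s*y])[0]),3,(0,0,255),1)
a=viewer.read_camera("scene")[190:310,265:385,::-1]
cv2.imwrite("pics/c6.png",np.hstack([cv2.resize(a,(400,400)),cv2.resize(b[0:300,170:470],(400,400))]))
print(status.observe()["wrist_force"])
E
```

```text
[ 1.08118249  0.23640648 -0.08368767]
```

View pics/c6.png

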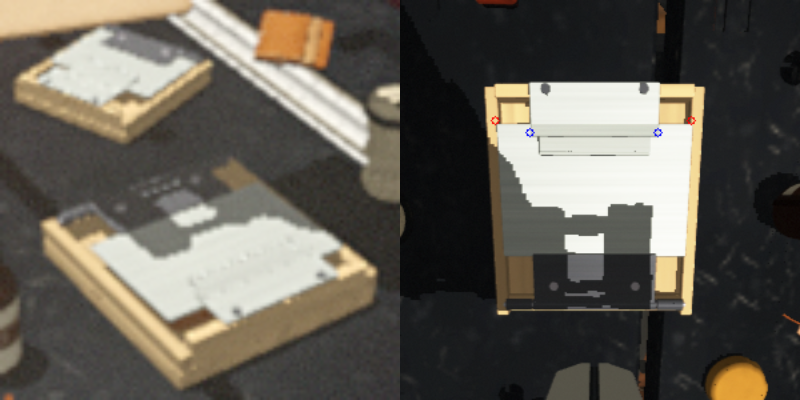

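The flap stays shut with the fingers clear. Shoulder-to-lip spacing is 11.5 px against 11.5 expected at full travel, and the tray hasn't moved. Handing in.

```bash
python3 -c "
from station import robot
print(robot.hand_in())"
```

```text
the job is handed in; nothing more can be done
None
```

The flap was pushed over from behind, pressed flat and slid forward to its stop; it was still shut with its tongue under the lip after I let go. The tray is within about 2 mm of where it stood, the bystanders were left alone, and the job was handed in at about 9 s.

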